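# Lay out the weighing kit on the staging mat

## Robot

A 7-joint arm with a two-finger parallel gripper is mounted at the origin on a cart in front of the work surface, level with it; the furniture and walls round the work are solid. World frame = base frame: x ahead of the robot, y to its left, z up, the work surface at z = 0. Lengths are in m, angles in rad, forces in N, time in s.
With the tool pointing down it reaches from about 0.4 to 0.85 m from the base axis. Payload 10.4 kg.
Tool frame: the origin (TCP) lies at the centre of the arm's flange, where the gripper is bolted on; the fingertips stand 173 mm ahead of it and the grasp point (between the pads) lies 155 mm ahead of it; z points along the fingers, y is the line along which they close (so a half turn about z gives the same grasp; the last joint's range is limited). The gripper opens to 85 mm and grips with 20 to 120 N. Pads are 22 mm wide; open, the fingers measure 114 mm over their backs; the gripper's body (76 mm by 85 mm) begins 54 mm behind the grasp point. The pads swing forward as they close: fully open they stand 13 mm farther back than shut.
Start: joints at [-1.37, 0.332, -0.065, 1.46, 0.022, 1.35, -0.088], TCP at [0.139, 0.609, 0.405] pointing down, gripper open.
Joint ranges: [-2.6, 2.6], [-0.5, 2.12], [-1.47, 1.34], [0.16, 2.42], [-1.27, 4.41], [0.06, 2.06], [-2.6, 2.6]. Speed limits (rad/s): [2.22, 2.22, 2.79, 2.79, 3.14, 3.14, 3.14].

## Interface

Orientations are given as a unit quaternion [x, y, z, w].
In Python, from workcell import manip, viewer, finder gives the robot as it stands.
- The arm moves only by the tool arm_command, never from a script. Its argument "plan" is a list of rows, each an object with "dp": the shift along the tool's x, y, z in mm, a list of three; "spin": the turn about the tool's z in rad. A call has 1 to 5 rows; each row shifts and turns the commanded pose from where the row before left it, along the tool's axes as they then stand; what a row does not reach is not made up. A row lasts 1/10 s, in which the tool goes at most 50 mm and 8.59 degrees, less where a joint would pass 70% of its speed; a pose out of reach is approached as far as the arm can. A call is refused whole if a number of a shift passes 50 or a number of a turn 0.15, either way. A call with a gripper value outside its range is refused whole. "grip" is the closure, from -1 (fully open) to 1 (shut), set as the call begins (left out, the last holds). The fingers move at their own pace and stop on an object; "newtons" is the grip in N (left out, the last holds). Time passes only in rows, so rows that do not move let the fingers close. It gives the time, the measured TCP pose, the force, the opening and the grip force at its end, in the units of the state.
- manip.get_obs(): the state, without advancing time (a new reading comes with each control period).
- viewer.camera(name): name is "scene" or "top" or "wrist"; returns the picture (400x640x3 uint8, blue, green, red); there is no depth.
- viewer.camera_params(name): a dict with "vertical_fov" (degrees; the focal length in pixels is half the picture's height over the tangent of half this angle, whatever the lens; pixels are square), "cx", "cy" (the principal point, pixels), "R" (3x3) and "t" (3): a world point X has camera coordinates R X + t; the wrist camera has in their place "T_tool_cam" (4x4, takes a point from camera to tool coordinates, whose origin is the TCP and whose axes are the flange's). Camera axes: x right, y down, z forward; pixel columns grow to the right and rows downward; lengths in m; the calibration is good to about 2 mm. A picture is of the moment at which its call begins: read the wrist's pose just before it. camera_params takes no time and is no camera call.
- manip.hand_in(): hands the job in; it is judged then, once.
Trained networks look in the newest picture that a camera, given by its name, has taken for a name from the list of things; names that differ only in an ending like _2 or _b are one class to them, and where a whole thing is asked for, a point or a joint stands for the part that bears it (a point fixed in the world has none). Each returns a list of dicts, best first, with "score" (0 to 1); they miss things now and then, are a little off and sometimes report something else, mostly with a low value. They report only what shows in the picture. A call takes as long as a camera call.
- finder.find_in(camera, thing): "position" ([x, y, z] in m, in world coordinates, good to about 4 mm: the middle of the surface that is visible of it).
The state is a dict: "clock": time; "joint_pos": joint angles; "joint_velocities": joint speeds; "tau": joint torques, N m; "position": TCP position; "ee_rot": TCP orientation; "ft_force": force on the tool from outside, world axes, zero at the start; "torque": the same for the moment, N m; "grip_width": opening from 0.0 (shut) to 1.0 (fully open); "grasp_force": force on a finger pad.
Only numpy, scipy, OpenCV 4.12 (cv2) and the standard library are available. Lean on these libraries where they do the work, as an engineer would, in place of code of your own. Each camera call takes 0.05 s, during which the arm holds its last target. There are 200 camera calls.

## Task

Finish laying out the weighing kit on the black staging mat: stand the lidded cup in the middle of the empty circle between the dropper bottle and the beaker, the vial in the middle of the circle directly in front of (on the robot's side of) the dropper bottle, and the larger brass weight in the middle of the circle directly in front of the beaker, and set the smaller brass weight on top of the cup, in the middle of its lid. Everything ends upright and at rest, and the dropper bottle, the beaker, the marker pen and the syringe must not be shifted or knocked over.

Things in the scene. Friction and masses are not known exactly. Their poses are not given: they have to be found in the camera images.
- mat: black rubber mat fixed on the worktop, 220 (x) x 330 (y) x 3 mm. Origin: centre of its underside; x points away from the robot (to the back row), y to the left, with a small yaw. Six flush white circle outlines, 86 mm across, with an 8 mm centre dot, in two rows of three: centres at x = +50 (back row) and -50 mm (front row), y = +105, 0, -105 mm in the mat's axes
- dropper_mid (a point): brown dropper bottle with black rubber teat, 33 mm diameter, 94 mm high, loose, already standing in one end circle of the mat's back row (left or right varies); stays where it is; upright at the start; the point is on its axis, half-way up
- beaker_mid (a point): glass beaker with amber content, 70 mm diameter, 86 mm high, loose, already standing in the other end circle of the back row; stays where it is; upright at the start; the point is on its axis, half-way up
- cup_mid (a point): low clear round cup, white content in its lower half, closed by a flat see-through lid at its rim, 59 mm diameter, 25 mm high, loose; the weight stands on its lid, 25 mm above its underside; upright at the start; the point is on its axis, half-way up
- vial_mid (a point): slim glass vial with black cap, 21 mm diameter, 68 mm high, loose; upright at the start; the point is on its axis, half-way up
- big_weight_mid (a point): larger brass check weight with knob, 34 mm diameter up to 31 mm, the knob above it 21 mm diameter, 48 mm high overall, 0.3 kg, loose; upright at the start; the point is on its axis, half-way up
- small_weight_mid (a point): smaller brass check weight with knob, 22 mm diameter, the knob a little narrower, 30 mm high overall, 0.1 kg, loose; upright at the start; the point is on its axis, half-way up
- marker_mid (a point): marker pen (white, green cap) lying on the worktop, 135 mm long along its y axis, 16 mm thick; bystander, to be left alone; the point is its middle
- syringe_mid (a point): plastic syringe lying on the worktop, 127 mm long along its y axis, 30 mm over the flange; bystander, to be left alone; the point is its middle

How it is judged:
At the end, for the whole second after the job is handed in: Cup in the back middle circle, vial in the circle before the dropper bottle, larger weight in the one before the beaker, each within 15 mm of its centre along each mat axis; smaller weight on the lid within 12 mm of the cup's axis; all upright and at rest, bottle and beaker still in place (x of cup_mid in the frame of mat between 0.035 and 0.065 m and y of cup_mid in the frame of mat between -0.015 and 0.015 m and z of cup_mid in the frame of mat between 0.0105 and 0.0205 m and x of vial_mid in the frame of mat between -0.065 and -0.035 m and z of vial_mid in the frame of mat between 0.032 and 0.042 m and x of big_weight_mid in the frame of mat between -0.065 and -0.035 m and z of big_weight_mid in the frame of mat between 0.022 and 0.032 m and horizontal distance between small_weight_mid and cup_mid below 0.012 m and z of small_weight_mid in the frame of mat between 0.038 and 0.048 m and linear speed of each of cup, vial, big_weight, small_weight, dropper, beaker below 0.02 m/s and angle between each of cup_mid, vial_mid, big_weight_mid, small_weight_mid, dropper_mid, beaker_mid's own z axis and vertical below 0.12 rad and ((y of dropper_mid in the frame of mat between 0.08 and 0.13 m and y of beaker_mid in the frame of mat between -0.13 and -0.08 m and y of vial_mid in the frame of mat between 0.09 and 0.12 m and y of big_weight_mid in the frame of mat between -0.12 and -0.09 m) or (y of dropper_mid in the frame of mat between -0.13 and -0.08 m and y of beaker_mid in the frame of mat between 0.08 and 0.13 m and y of vial_mid in the frame of mat between -0.12 and -0.09 m and y of big_weight_mid in the frame of mat between 0.09 and 0.12 m))); the robot touches nothing.
It fails at once if the dropper bottle was shifted by more than 20 mm or knocked over (distance of dropper_mid from where it was at the start of the episode above 0.02 m or angle between dropper_mid's own z axis and vertical above 0.5 rad).
It fails at once if the beaker was shifted by more than 20 mm or knocked over (distance of beaker_mid from where it was at the start of the episode above 0.02 m or angle between beaker_mid's own z axis and vertical above 0.5 rad).
It fails at once if the marker pen was shifted by more than 20 mm or knocked over (distance of marker_mid from where it was at the start of the episode above 0.02 m or angle between marker_mid's own z axis and vertical above 0.5 rad).
It fails at once if the syringe was shifted by more than 20 mm or knocked over (distance of syringe_mid from where it was at the start of the episode above 0.02 m or angle between syringe_mid's own z axis and vertical above 0.5 rad).
It also fails if it takes over 120 s, if anything falls off the work surface, if the arm or the gripper's body presses on something with over 40 N, if the wrist force passes 120 N, or if a joint passes its speed limit or range.

## Working session

There is one attempt and no reset: what is moved stays moved. The work goes in short steps, Python scripts to look and compute and a tool call to move; the robot and the scene stay as the last step left them, time stands still between calls to the robot, and variables do not carry over. Pictures are saved under pics/ and viewed, at most 14 in all, crops included, and the job is handed in when it is done.

Besides the shell and the picture viewer there is one more tool, called after ">>>" as name([rows], argument=value, ...), one row to a line, values as JSON. arm_command: Moves the arm, as the interface text tells. Its arguments: {"type":"object","properties":{"plan":{"type":"array","items":{"type":"object","properties":{"dp":{"type":"array","items":{"type":"number"}},"spin":{"type":"number"}}}},"grip":{"type":"number"},"newtons":{"type":"number"}},"required":["plan"]}

```bash
mkdir -p pics; ls
cat > h.py <<'E'
import numpy as np, cv2
from scipy.spatial.transform import Rotation as Ro
from workcell import manip, viewer, finder
def cam(name):
    p=viewer.camera_params(name); f=200/np.tan(np.radians(p["vertical_fov"])/2)
    if "R" in p: return f,p["cx"],p["cy"],np.array(p["R"]),np.array(p["t"])
    o=manip.get_obs(); T=np.eye(4); T[:3,:3]=Ro.from_quat(o["ee_rot"]).as_matrix(); T[:3,3]=o["position"]
    W=np.linalg.inv(T@np.array(p["T_tool_cam"])); return f,p["cx"],p["cy"],W[:3,:3],W[:3,3]
def unproj(c,u,v,z):
    f,cx,cy,R,t=c; d=R.T@np.array([(u-cx)/f,(v-cy)/f,1]); o=-R.T@t
    return o+d*(z-o[2])/d[2]
def proj(c,X):
    f,cx,cy,R,t=c; q=R@np.array(X)+t; return q[0]/q[2]*f+cx,q[1]/q[2]*f+cy
E
python3 - <<'E'
from h import *
for n in ["scene","top"]:
    im=viewer.camera(n); cv2.imwrite(f"pics/{n}0.png",im)
    for t in ["mat","dropper_mid","beaker_mid","cup_mid","vial_mid","big_weight_mid","small_weight_mid","marker_mid","syringe_mid"]:
        print(n,t,[(np.round(r["position"],3).tolist(),round(r["score"],2)) for r in finder.find_in(n,t)[:2]])
    c=cam(n); print(c[0],-c[3].T@c[4])
o=manip.get_obs(); print(o); print(viewer.camera_params("wrist"))
E
```

```text
pics
scene mat [([0.547, 0.14, 0.002], 0.7)]
scene dropper_mid [([0.59, 0.252, 0.043], 0.65)]
scene beaker_mid [([0.628, 0.05, 0.059], 0.93), ([0.477, -0.175, 0.006], 0.47)]
scene cup_mid [([0.475, -0.178, 0.004], 0.56), ([0.433, -0.308, 0.026], 0.34)]
scene vial_mid [([0.581, -0.18, 0.04], 0.58)]
scene big_weight_mid [([0.601, -0.319, 0.03], 0.55), ([0.58, -0.181, 0.038], 0.37)]
scene small_weight_mid [([0.436, -0.311, 0.027], 0.66)]
scene marker_mid [([0.345, -0.16, 0.018], 0.84)]
scene syringe_mid [([0.534, 0.416, 0.014], 0.63), ([0.6, -0.319, 0.03], 0.44)]
440.07759585358497 [ 0.09865098 -0.75988208  0.81116517]
top mat [([0.554, 0.162, 0.0], 0.97)]
top dropper_mid []
top beaker_mid [([0.638, 0.058, 0.035], 0.86)]
top cup_mid [([0.479, -0.18, 0.009], 0.63)]
top vial_mid [([0.58, -0.165, 0.065], 0.39)]
top big_weight_mid [([0.605, -0.313, 0.03], 0.65), ([0.53, 0.419, 0.017], 0.51)]
top small_weight_mid []
top marker_mid [([0.35, -0.157, 0.01], 0.63)]
top syringe_mid [([0.529, 0.417, 0.016], 0.56)]
515.1469070656094 [0.25962023 0.04052822 1.52742167]
{'clock': 1.0, 'joint_pos': arr
[... 458 characters left out ...]
'ee_rot': array([ 1.11661102e-01,  9.93746343e-01,  6.11764826e-05, -1.35561432e-05]), 'ft_force': array([-0.50091661, -0.8303071 , -0.66225234]), 'torque': array([-0.01454033,  0.00746328, -0.05739412]), 'grasp_force': 0.0, 'grip_width': 0.9993891489491769}
{'vertical_fov': 62.06121890947497, 'cx': 319.5737612235497, 'cy': 203.4312943527963, 'T_tool_cam': array([[ 8.69305249e-05, -9.62738028e-01, -2.70435726e-01,
         6.93602593e-02],
       [ 9.99999937e-01, -9.02438751e-06,  3.53572517e-04,
        -5.78090192e-05],
       [-3.42838225e-04, -2.70435740e-01,  9.62737967e-01,
         3.12900159e-02],
       [ 0.00000000e+00,  0.00000000e+00,  0.00000000e+00,
         1.00000000e+00]])}
```

View pics/top0.png

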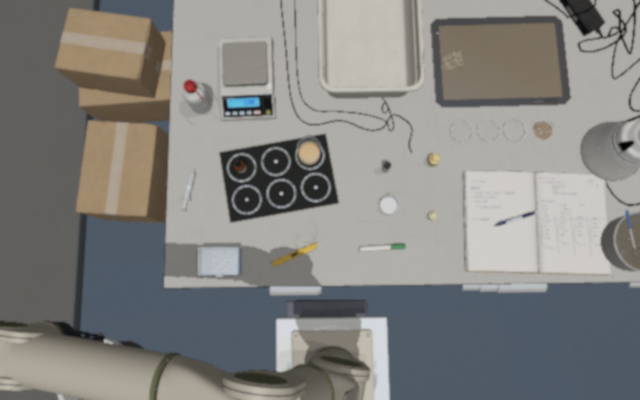

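View pics/scene0.png

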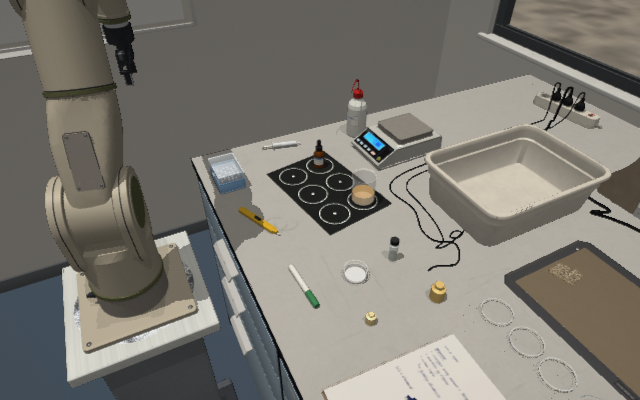

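The dropper stands in the back-left circle (240,167) and the beaker in the back-right (308,152). The cup (388,204), vial (386,166), big weight (433,159) and small weight (432,216) are to the right of the mat. I'll square up the tool and go over the mat first.

>>> arm_command([
  {"dp": [0,0,0],"spin": -0.112},
  {"dp": [0,0,0],"spin": -0.112},
  {"dp": [-33,-33,0],"spin": 0},
  {"dp": [-33,-33,0],"spin": 0},
  {"dp": [-33,-33,0],"spin": 0},
])

```text
clock: 1.5
position: [0.2386, 0.5092, 0.4047]
ee_rot: [-0.0, 1.0, 0.0, 0.0]
ft_force: [1.7, 0.3, 0.4]
grip_width: 1.001
grasp_force: 0.0
```

>>> arm_command([
  {"dp": [-33,-33,0]},
  {"dp": [-33,-33,0]},
  {"dp": [-33,-33,0]},
  {"dp": [-33,-33,0]},
  {"dp": [-33,-33,0]},
])

```text
invalid input at $.plan[0]: expected keys dp, spin
```

>>> arm_command([
  {"dp": [-10,-45,0]},
  {"dp": [-10,-45,0]},
  {"dp": [-10,-45,0]},
  {"dp": [-10,-45,0]},
  {"dp": [0,0,0]},
])

```text
invalid input at $.plan[0]: expected keys dp, spin
```

Run:
```python
from h import *
o=manip.get_obs(); print(o["clock"],o["position"],o["ee_rot"])
im=viewer.camera("wrist"); cv2.imwrite("pics/w1.png",im)
c=cam("wrist"); print(proj(c,[0.554,0.162,0]),proj(c,[0.63,0.05,0]))
```

```text
1.5 [0.23864556 0.50917494 0.40470415] [-4.03120770e-04  9.99999912e-01  1.04275825e-04  4.19889285e-05]
(np.float64(76.93394514171766), np.float64(392.12919254374066)) (np.float64(11.29004461224315), np.float64(434.5436346826809))
```

View pics/w1.png

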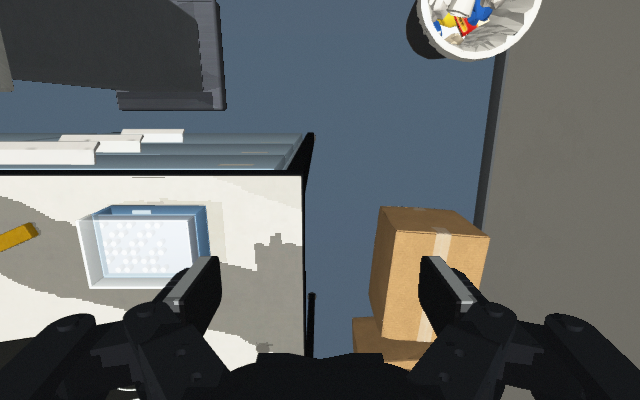

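Not there yet: the rows need "spin" as well. The picture shows the robot-side table edge and the blue tray (150,250). In the wrist view, up is toward the robot.

>>> arm_command([
  {"dp": [-33,-33,0],"spin": 0},
  {"dp": [-33,-33,0],"spin": 0},
  {"dp": [-33,-33,0],"spin": 0},
  {"dp": [-33,-33,0],"spin": 0},
  {"dp": [-33,-33,0],"spin": 0},
])

```text
clock: 2.05
position: [0.4038, 0.3439, 0.405]
ee_rot: [-0.0, 1.0, 0.0, 0.0]
ft_force: [1.0, 1.3, -0.2]
grip_width: 0.998
grasp_force: 0.0
```

>>> arm_command([
  {"dp": [-33,-36,0],"spin": 0},
  {"dp": [-33,-36,0],"spin": 0},
  {"dp": [-33,-36,0],"spin": 0},
  {"dp": [-33,-36,0],"spin": 0},
  {"dp": [-33,-36,0],"spin": 0},
])

```text
clock: 2.55
position: [0.5688, 0.164, 0.405]
ee_rot: [-0.0, 1.0, 0.0, 0.0]
ft_force: [1.4, 0.3, -0.0]
grip_width: 1.001
grasp_force: 0.0
```

>>> arm_command([
  {"dp": [-20,0,0],"spin": 0},
  {"dp": [0,0,0],"spin": 0},
])

```text
clock: 2.75
position: [0.5897, 0.1637, 0.4043]
ee_rot: [0.002, 1.0, -0.0, 0.0]
ft_force: [-0.0, 0.7, -0.4]
grip_width: 0.997
grasp_force: 0.0
```

Run:
```python
from h import *
o=manip.get_obs(); print(o["clock"],o["position"],o["ee_rot"])
im=viewer.camera("wrist"); cv2.imwrite("pics/w2.png",im)
c=cam("wrist"); print(proj(c,[0.554,0.162,0]),proj(c,[0.63,0.05,0]))
```

```text
2.75 [0.58966528 0.16374616 0.40430043] [ 1.69369508e-03  9.99998422e-01 -4.75734437e-04  2.48955036e-04]
(np.float64(316.697502047853), np.float64(142.87856161149335)) (np.float64(221.23854386347173), np.float64(208.69760899030518))
```

View pics/w2.png

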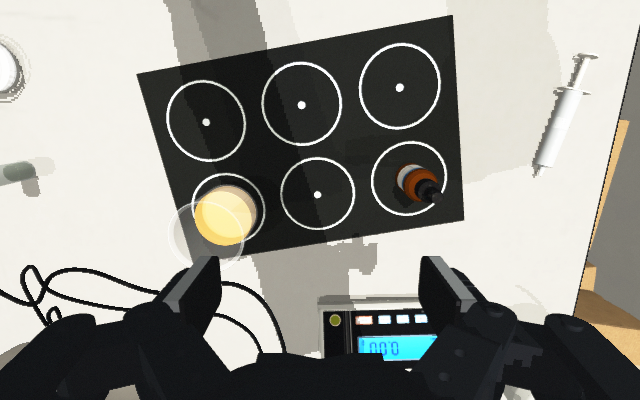

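The mat shows clearly: dots at front-right (206,122), front-mid (301,105), front-left (399,88) and back-mid (317,195). Next I'll go over the loose objects.

>>> arm_command([
  {"dp": [0,-49,0],"spin": 0},
  {"dp": [0,-49,0],"spin": 0},
  {"dp": [0,-49,0],"spin": 0},
  {"dp": [0,-49,0],"spin": 0},
  {"dp": [0,-49,0],"spin": 0},
])

```text
clock: 3.3
position: [0.5871, -0.0801, 0.405]
ee_rot: [-0.001, 1.0, 0.001, 0.0]
ft_force: [0.5, -0.7, 0.0]
grip_width: 1.004
grasp_force: 0.0
```

>>> arm_command([
  {"dp": [0,-49,0],"spin": 0},
  {"dp": [0,-49,0],"spin": 0},
  {"dp": [0,-49,0],"spin": 0},
  {"dp": [0,0,0],"spin": 0},
  {"dp": [0,0,0],"spin": 0},
])

```text
clock: 3.8
position: [0.5874, -0.2268, 0.4046]
ee_rot: [0.001, 1.0, 0.0, -0.0]
ft_force: [0.1, 0.4, 0.4]
grip_width: 0.997
grasp_force: 0.0
```

```bash
cat >> h.py <<'E'
def wcam_at(pos,q):
    p=viewer.camera_params("wrist"); f=200/np.tan(np.radians(p["vertical_fov"])/2); T=np.eye(4)
    T[:3,:3]=Ro.from_quat(q).as_matrix(); T[:3,3]=pos; W=np.linalg.inv(T@np.array(p["T_tool_cam"])); return f,p["cx"],p["cy"],W[:3,:3],W[:3,3]
E
python3 - <<'E'
from h import *
g=cv2.imread("pics/w2.png").min(2)
c=wcam_at([0.58966528,0.16374616,0.40430043],[1.69369508e-03,9.99998422e-01,-4.75734437e-04,2.48955036e-04])
P=[]
for u,v in [(399,87),(301,105),(206,122),(317,195)]:
    w=g[v-8:v+9,u-8:u+9].astype(float); w=np.clip(w-90,0,None); ys,xs=np.mgrid[v-8:v+9,u-8:u+9]
    P.append(unproj(c,(w*xs).sum()/w.sum(),(w*ys).sum()/w.sum(),0.003)[:2])
P=np.array(P); M=np.array([[-.05,.105],[-.05,0],[-.05,-.105],[.05,0]])
m0=M.mean(0);p0=P.mean(0); A=(M-m0);B=P-p0; th=np.arctan2((A[:,0]*B[:,1]-A[:,1]*B[:,0]).sum(),(A*B).sum())
R=np.array([[np.cos(th),-np.sin(th)],[np.sin(th),np.cos(th)]]); t=p0-R@m0
print("yaw",np.degrees(th),"centre",t,"res",np.round((M@R.T+t-P)*1e3,1).tolist())
for n,m in dict(vial=[-.05,.105],weight=[-.05,-.105],cup=[.05,0]).items(): print(n,R@m+t)
o=manip.get_obs(); print(o["clock"],o["position"].tolist(),o["ee_rot"].tolist())
im=viewer.camera("wrist"); cv2.imwrite("pics/w3.png",im)
for t in ["cup_mid","vial_mid","big_weight_mid","small_weight_mid"]:
    print(t,[(np.round(r["position"],3).tolist(),round(r["score"],2)) for r in finder.find_in("wrist",t)[:2]])
E
```

```text
yaw 9.50293056055453 centre [0.56432522 0.15241699] res [[-0.0, -0.0], [0.0, -0.0], [-0.0, -0.0], [0.0, 0.1]]
vial [0.49767607 0.24772119]
weight [0.53234666 0.04060299]
cup [0.61363908 0.16067189]
3.8 [0.5874484858453024, -0.2267736137080279, 0.40458397923414957] [0.0005717454690433714, 0.9999997925616166, 0.0002710368397646405, -0.00012051088653188724]
cup_mid [([0.474, -0.173, 0.004], 0.98)]
vial_mid [([0.582, -0.175, 0.068], 0.92)]
big_weight_mid [([0.603, -0.308, 0.035], 0.89)]
small_weight_mid [([0.445, -0.301, 0.022], 0.94)]
```

View pics/w3.png

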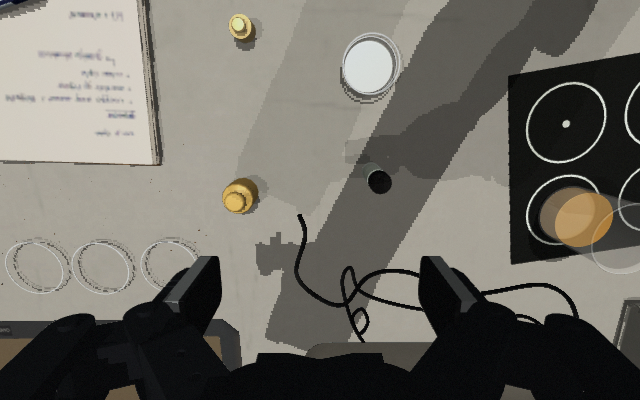

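Everything is visible: cup (371,65), vial cap (380,182), big-weight knob (234,202), small-weight top (238,23).

Run:
```python
from h import *
c=cam("wrist")
for n,u,v,z in [("cup",371.5,64,.025),("cupwhite",369,67.5,.013),("vial",379.5,181.5,.068),("big",234,202,.048),("small",238,23,.03)]: print(n,unproj(c,u,v,z))
# outer outline of cup for check
for n,x in [("cup",.4755)]:
    pass
im=cv2.imread("pics/w3.png"); a=cv2.resize(im[10:110,210:430],None,fx=3.6,fy=3.6,interpolation=cv2.INTER_CUBIC); cv2.imwrite("pics/c3.png",a)
```

```text
cup [ 0.47570285 -0.17382177  0.025     ]
cupwhite [ 0.47750675 -0.17444851  0.013     ]
vial [ 0.58331935 -0.16794505  0.068     ]
big [ 0.60919122 -0.31088783  0.048     ]
small [ 0.44127601 -0.30044037  0.03      ]
```

View pics/c3.png

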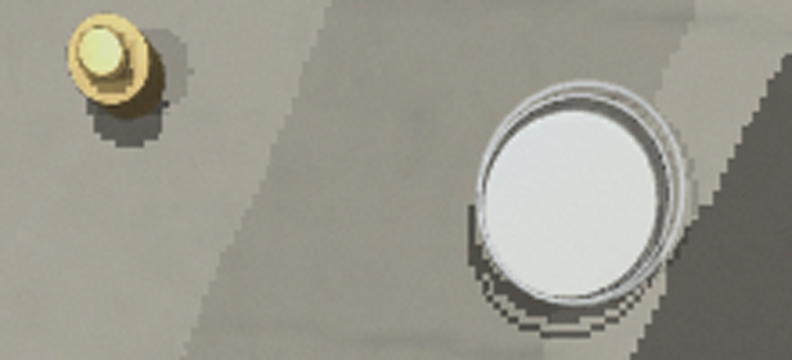

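>>> arm_command([
  {"dp": [37,18,25],"spin": 0},
  {"dp": [37,18,25],"spin": 0},
  {"dp": [37,17,20],"spin": 0},
  {"dp": [0,0,40],"spin": 0},
  {"dp": [0,0,0],"spin": 0},
])

```text
clock: 4.55
position: [0.475, -0.1716, 0.2917]
ee_rot: [-0.001, 1.0, 0.001, -0.003]
ft_force: [-0.9, 0.5, 0.7]
grip_width: 1.001
grasp_force: 0.0
```

Run:
```python
from h import *
o=manip.get_obs(); print(o["position"].tolist())
im=viewer.camera("wrist"); cv2.imwrite("pics/w4.png",im); c=cam("wrist")
print(proj(c,[.4757,-.1737,.025]),[proj(c,[.4757,-.1737+s*.0295,.025])[0] for s in (-1,1)],[proj(c,[.4757+s*.0295,-.1737,.025])[1] for s in (-1,1)])
```

```text
[0.47501295544886074, -0.17158321974219642, 0.29165944709074476]
(np.float64(317.3533440272191), np.float64(206.75974823851075)) [np.float64(277.7360864565595), np.float64(356.957727231214)] [np.float64(167.4475959956996), np.float64(243.64121062140794)]
```

View pics/w4.png

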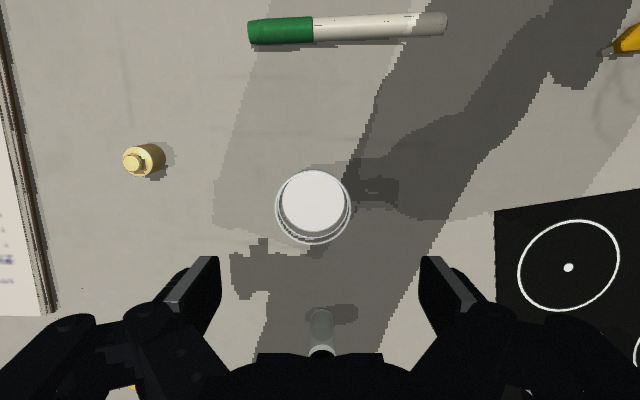

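The cup rim is centred at (313.5,206.5), so it lies about 3 mm further right than estimated. I'll correct for that and descend.

>>> arm_command([
  {"dp": [-1,-5,20],"spin": 0},
  {"dp": [0,0,40],"spin": 0},
  {"dp": [0,0,40],"spin": 0},
  {"dp": [0,0,19],"spin": 0},
  {"dp": [0,0,0],"spin": 0},
])

```text
clock: 5.1
position: [0.4784, -0.1783, 0.1746]
ee_rot: [-0.0, 1.0, -0.0, -0.002]
ft_force: [0.3, -0.7, 1.0]
grip_width: 1.002
grasp_force: 0.0
```

>>> arm_command([
  {"dp": [0,0,0],"spin": 0},
  {"dp": [0,0,0],"spin": 0},
  {"dp": [0,0,0],"spin": 0},
  {"dp": [0,0,0],"spin": 0},
  {"dp": [0,0,0],"spin": 0},
], grip=1, newtons=25)

```text
clock: 5.6
position: [0.479, -0.1788, 0.1779]
ee_rot: [-0.0, 1.0, -0.0, 0.002]
ft_force: [-0.2, 0.7, 5.0]
grip_width: 0.67
grasp_force: 25.7
```

>>> arm_command([
  {"dp": [0,0,-10],"spin": 0},
  {"dp": [0,0,-40],"spin": 0},
  {"dp": [0,0,-45],"spin": 0},
  {"dp": [0,0,-45],"spin": 0},
  {"dp": [0,0,0],"spin": 0},
])

```text
clock: 6.1
position: [0.4793, -0.1797, 0.3231]
ee_rot: [0.0, 1.0, -0.0, 0.006]
ft_force: [0.1, -0.7, -0.6]
grip_width: 0.669
grasp_force: 27.1
```

Run:
```python
from h import *
o=manip.get_obs(); print(o["clock"],o["position"].tolist(),o["ee_rot"].tolist(),o["grip_width"],o["ft_force"])
im=viewer.camera("wrist"); cv2.imwrite("pics/w5.png",im)
for n in ["wrist"]: print([(np.round(r["position"],3).tolist(),round(r["score"],2)) for r in finder.find_in(n,"cup_mid")[:2]])
```

```text
6.1 [0.4793183731048351, -0.17967247359079716, 0.32312009243688256] [0.00033161588831207543, 0.9999844276191938, -0.0004853770742534712, 0.005549680991888285] 0.6692607791339122 [ 0.05944406 -0.70537324 -0.58469194]
[([0.477, -0.18, 0.152], 0.71)]
```

View pics/w5.png

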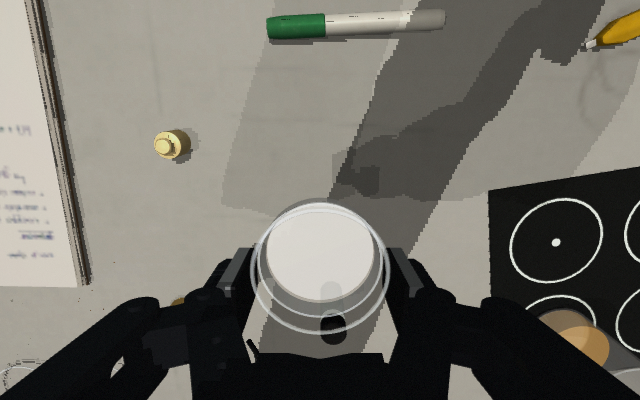

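The cup is held centred (about 320,268).

>>> arm_command([
  {"dp": [0,42,0],"spin": 0},
  {"dp": [-10,42,0],"spin": 0},
  {"dp": [-20,43,0],"spin": 0},
  {"dp": [-20,43,0],"spin": 0},
  {"dp": [-20,43,0],"spin": 0},
])

```text
clock: 6.7
position: [0.5479, 0.0362, 0.3152]
ee_rot: [0.0, 1.0, -0.0, -0.001]
ft_force: [1.1, -0.5, 0.2]
grip_width: 0.671
grasp_force: 27.1
```

>>> arm_command([
  {"dp": [-20,43,0],"spin": 0},
  {"dp": [-20,43,0],"spin": 0},
  {"dp": [-20,35,0],"spin": 0},
  {"dp": [-8,6,0],"spin": 0},
  {"dp": [0,0,0],"spin": 0},
])

```text
clock: 7.2
position: [0.6159, 0.1628, 0.3144]
ee_rot: [-0.001, 1.0, -0.001, -0.001]
ft_force: [-0.5, 0.3, -1.1]
grip_width: 0.675
grasp_force: 27.1
```

Run:
```python
from h import *
o=manip.get_obs(); print(o["clock"],o["position"].tolist(),o["ee_rot"].tolist(),o["grip_width"],o["ft_force"])
im=viewer.camera("wrist"); cv2.imwrite("pics/w6.png",im)
```

```text
7.2 [0.6158848438238683, 0.1627951030634369, 0.3143844823474532] [-0.0011321484877895225, 0.9999988176760383, -0.0005190921466939447, -0.0009019033597994757] 0.6750970743234642 [-0.48790955  0.30961198 -1.09327254]
```

View pics/w6.png

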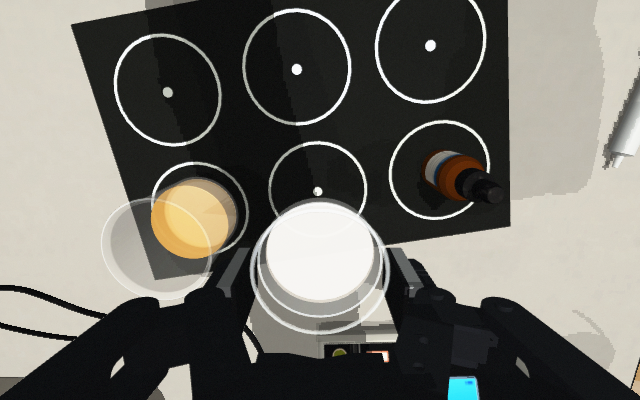

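The cup is over the back-mid dot (317.5,191), and beaker and bottle are clear of the fingers. Descending.

>>> arm_command([
  {"dp": [-1,-2,30],"spin": 0},
  {"dp": [0,0,40],"spin": 0},
  {"dp": [0,0,40],"spin": 0},
  {"dp": [0,0,15],"spin": 0},
  {"dp": [0,0,0],"spin": 0},
])

```text
clock: 7.75
position: [0.6158, 0.1579, 0.189]
ee_rot: [0.001, 1.0, -0.001, -0.002]
ft_force: [-0.6, 0.7, 0.4]
grip_width: 0.672
grasp_force: 27.1
```

>>> arm_command([
  {"dp": [0,0,3],"spin": 0},
  {"dp": [0,0,0],"spin": 0},
  {"dp": [0,0,0],"spin": 0},
])

```text
clock: 8.05
position: [0.6174, 0.1596, 0.1894]
ee_rot: [-0.0, 1.0, 0.001, 0.001]
ft_force: [-0.1, -0.6, 0.3]
grip_width: 0.67
grasp_force: 27.1
```

>>> arm_command([
  {"dp": [0,0,3],"spin": 0},
  {"dp": [0,0,0],"spin": 0},
])

```text
clock: 8.25
position: [0.6168, 0.1596, 0.1848]
ee_rot: [-0.0, 1.0, 0.0, 0.0]
ft_force: [-0.5, -0.5, 0.6]
grip_width: 0.673
grasp_force: 27.1
```

>>> arm_command([
  {"dp": [0,0,2],"spin": 0},
  {"dp": [0,0,0],"spin": 0},
])

```text
clock: 8.45
position: [0.6167, 0.1595, 0.1824]
ee_rot: [-0.0, 1.0, -0.0, -0.0]
ft_force: [0.3, 0.8, -0.8]
grip_width: 0.671
grasp_force: 27.1
```

>>> arm_command([
  {"dp": [0,0,2],"spin": 0},
  {"dp": [0,0,0],"spin": 0},
])

```text
clock: 8.65
position: [0.6169, 0.1596, 0.1809]
ee_rot: [-0.0, 1.0, 0.0, 0.0]
ft_force: [-2.1, -0.4, 4.4]
grip_width: 0.671
grasp_force: 27.4
```

>>> arm_command([
  {"dp": [0,0,1],"spin": 0},
  {"dp": [0,0,0],"spin": 0},
])

```text
clock: 8.85
position: [0.6169, 0.1595, 0.1809]
ee_rot: [-0.0, 1.0, 0.0, 0.0]
ft_force: [-7.0, -0.5, 12.5]
grip_width: 0.668
grasp_force: 28.3
```

Contact. Opening partway, then lifting straight up.

>>> arm_command([
  {"dp": [0,0,-1],"spin": 0},
  {"dp": [0,0,0],"spin": 0},
  {"dp": [0,0,0],"spin": 0},
  {"dp": [0,0,0],"spin": 0},
], grip=-0.75)

```text
clock: 9.25
position: [0.6167, 0.1596, 0.1805]
ee_rot: [-0.0, 1.0, 0.0, -0.0]
ft_force: [-1.2, 0.1, 0.7]
grip_width: 0.873
grasp_force: 0.0
```

>>> arm_command([
  {"dp": [0,0,-10],"spin": 0},
  {"dp": [0,0,-30],"spin": 0},
  {"dp": [0,0,-45],"spin": 0},
  {"dp": [0,0,-45],"spin": 0},
  {"dp": [0,0,-30],"spin": 0},
])

```text
clock: 9.75
position: [0.6171, 0.1592, 0.3451]
ee_rot: [0.0, 1.0, 0.001, 0.002]
ft_force: [0.0, 1.0, -0.4]
grip_width: 0.874
grasp_force: 0.0
```

>>> arm_command([
  {"dp": [0,0,-50],"spin": 0},
  {"dp": [0,0,0],"spin": 0},
  {"dp": [0,0,0],"spin": 0},
], grip=-1)

```text
clock: 10.05
position: [0.6169, 0.1593, 0.3926]
ee_rot: [0.0, 1.0, 0.001, 0.001]
ft_force: [0.8, 1.0, -0.9]
grip_width: 1.002
grasp_force: 0.0
```

Run:
```python
from h import *
o=manip.get_obs(); print(o["clock"],o["position"].tolist(),o["ee_rot"].tolist(),o["grip_width"],o["ft_force"])
im=viewer.camera("wrist"); c=cam("wrist")
print([[(np.round(r["position"],3).tolist(),round(r["score"],2)) for r in finder.find_in("wrist",t)[:2]] for t in ("cup_mid","beaker_mid","dropper_mid")])
print(proj(c,[.6136,.1607,.003]),proj(c,[.6136,.1607,.028]))
cv2.imwrite("pics/w7.png",im)
```

```text
10.05 [0.6169228451738372, 0.15931792173963968, 0.3926340952564563] [1.870140995377194e-05, 0.9999987142958853, 0.0006155857059540377, 0.0014805779521217947] 1.0023276366751608 [ 0.75215234  0.98401971 -0.94659617]
[[([0.613, 0.157, 0.01], 0.84)], [([0.631, 0.052, 0.048], 0.66)], [([0.593, 0.258, 0.058], 0.79)]]
(np.float64(320.4347351719359), np.float64(173.24814001732642)) (np.float64(320.50875615830614), np.float64(177.77077234306813))
```

View pics/w7.png

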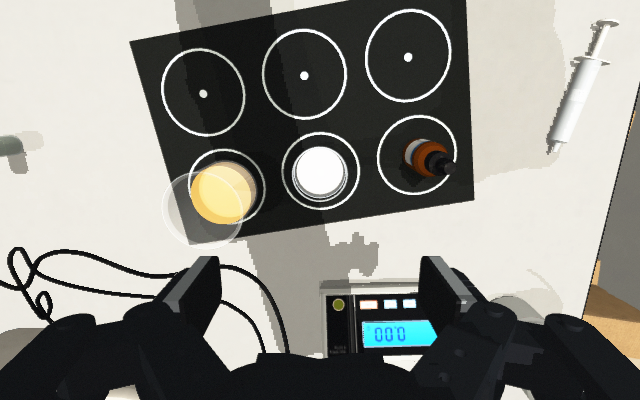

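The cup sits centred in its circle (rim ≈(320,175), circle centre (321,171)). Next the vial.

>>> arm_command([
  {"dp": [0,-47,0],"spin": 0},
  {"dp": [0,-47,0],"spin": 0},
  {"dp": [0,-47,0],"spin": 0},
  {"dp": [0,-47,0],"spin": 0},
  {"dp": [0,-47,0],"spin": 0},
])

```text
clock: 10.75
position: [0.6164, -0.0773, 0.3898]
ee_rot: [-0.0, 1.0, 0.0, -0.001]
ft_force: [1.1, -0.1, 0.3]
grip_width: 0.996
grasp_force: 0.0
```

>>> arm_command([
  {"dp": [0,-47,15],"spin": 0},
  {"dp": [0,-47,15],"spin": 0},
  {"dp": [0,0,0],"spin": 0},
  {"dp": [0,0,0],"spin": 0},
  {"dp": [0,0,0],"spin": 0},
])

```text
clock: 11.25
position: [0.6171, -0.1683, 0.3601]
ee_rot: [-0.001, 1.0, 0.0, -0.0]
ft_force: [-0.5, 0.0, -0.1]
grip_width: 0.998
grasp_force: 0.0
```

```bash
cat >> h.py <<'E'
def blob(im,c,X,z,mask,r=25):
    "centroid of the masked blob nearest the expected point X, back at height z"
    u,v=proj(c,X); n,l,s,k=cv2.connectedComponentsWithStats(mask(im).astype(np.uint8))
    d=[(np.hypot(*(k[i]-[u,v])),i) for i in range(1,n) if s[i,4]>40]; d=min(d); i=d[1]
    return np.round(unproj(c,*k[i],z),4), s[i].tolist(), k[i].round(1).tolist(), (round(u),round(v))
dark=lambda im: im.max(2)<60
def gold(im):
    h=cv2.cvtColor(im,cv2.COLOR_BGR2HSV); return (h[...,1]>80)&(h[...,2]>90)&(h[...,0]>12)&(h[...,0]<35)
E
python3 - <<'E'
from h import *
o=manip.get_obs(); print(o["clock"],o["position"].tolist(),o["ee_rot"].tolist())
im=viewer.camera("wrist"); c=cam("wrist"); cv2.imwrite("pics/w8.png",im)
print(blob(im,c,[.583,-.17,.068],.068,dark))
print("big",blob(im,c,[.609,-.311,.048],.03,gold)); print("small",blob(im,c,[.441,-.300,.03],.018,gold))
for t in ["vial_mid","big_weight_mid","small_weight_mid"]:
    print(t,[(np.round(r["position"],3).tolist(),round(r["score"],2)) for r in finder.find_in("wrist",t)[:1]])
E
```

```text
11.25 [0.6171497744688482, -0.16825415047900671, 0.36014462080009363] [-0.0008343820110637162, 0.9999994888899628, 0.0004228407269268554, -0.00038370847317102604]
(array([ 0.5839, -0.1685,  0.068 ]), [306, 144, 26, 28, 568], [318.2, 157.7], (316, 157))
big (array([ 0.6059, -0.3118,  0.03  ]), [140, 157, 48, 40, 1252], [161.4, 175.7], (153, 183))
small (array([ 0.6082, -0.3175,  0.018 ]), [140, 157, 48, 40, 1252], [161.4, 175.7], (150, -33))
vial_mid [([0.582, -0.172, 0.066], 0.77)]
big_weight_mid [([0.603, -0.305, 0.038], 0.67)]
small_weight_mid []
```

>>> arm_command([
  {"dp": [33,-1,25],"spin": 0},
  {"dp": [0,0,35],"spin": 0},
  {"dp": [0,0,40],"spin": 0},
  {"dp": [0,0,40],"spin": 0},
  {"dp": [0,0,30],"spin": 0},
])

```text
clock: 11.95
position: [0.5835, -0.1694, 0.1886]
ee_rot: [-0.001, 1.0, 0.0, -0.001]
ft_force: [0.9, -0.5, -0.6]
grip_width: 1.004
grasp_force: 0.0
```

>>> arm_command([
  {"dp": [0,0,0],"spin": 0},
  {"dp": [0,0,0],"spin": 0},
  {"dp": [0,0,0],"spin": 0},
  {"dp": [0,0,0],"spin": 0},
  {"dp": [0,0,0],"spin": 0},
], grip=1, newtons=25)

```text
clock: 12.45
position: [0.5845, -0.1706, 0.1924]
ee_rot: [-0.0, 1.0, -0.0, 0.001]
ft_force: [-1.2, 0.6, 6.9]
grip_width: 0.245
grasp_force: 25.4
```

>>> arm_command([
  {"dp": [0,0,0],"spin": 0},
  {"dp": [0,0,0],"spin": 0},
  {"dp": [0,0,0],"spin": 0},
])

```text
clock: 12.75
position: [0.5846, -0.1706, 0.1924]
ee_rot: [-0.0, 1.0, -0.0, 0.001]
ft_force: [-0.7, 0.5, 7.6]
grip_width: 0.238
grasp_force: 25.5
```

>>> arm_command([
  {"dp": [0,0,-10],"spin": 0},
  {"dp": [0,0,-40],"spin": 0},
  {"dp": [0,0,-45],"spin": 0},
  {"dp": [0,0,-35],"spin": 0},
  {"dp": [8,20,0],"spin": 0},
])

```text
clock: 13.25
position: [0.5769, -0.1536, 0.3273]
ee_rot: [0.002, 1.0, -0.001, 0.005]
ft_force: [0.7, 1.1, -1.0]
grip_width: 0.24
grasp_force: 25.0
```

>>> arm_command([
  {"dp": [9,42,0],"spin": 0},
  {"dp": [9,42,0],"spin": 0},
  {"dp": [9,42,0],"spin": 0},
  {"dp": [9,42,0],"spin": 0},
  {"dp": [9,42,0],"spin": 0},
])

```text
clock: 13.75
position: [0.5301, 0.0609, 0.3218]
ee_rot: [0.0, 1.0, 0.0, 0.001]
ft_force: [0.3, 0.3, -0.4]
grip_width: 0.243
grasp_force: 25.0
```

>>> arm_command([
  {"dp": [9,42,0],"spin": 0},
  {"dp": [9,42,0],"spin": 0},
  {"dp": [9,42,0],"spin": 0},
  {"dp": [7,42,0],"spin": 0},
  {"dp": [0,20,0],"spin": 0},
])

```text
clock: 14.25
position: [0.4951, 0.2516, 0.3217]
ee_rot: [-0.002, 1.0, 0.001, 0.0]
ft_force: [0.3, -0.3, 0.0]
grip_width: 0.241
grasp_force: 25.0
```

>>> arm_command([
  {"dp": [0,0,0],"spin": 0},
  {"dp": [0,0,0],"spin": 0},
])

```text
clock: 14.45
position: [0.4968, 0.2472, 0.3213]
ee_rot: [-0.0, 1.0, -0.0, 0.0]
ft_force: [0.0, -0.2, -0.4]
grip_width: 0.243
grasp_force: 25.0
```

Run:
```python
from h import *
o=manip.get_obs(); print(o["clock"],o["position"].tolist(),o["ee_rot"].tolist())
im=viewer.camera("wrist"); c=cam("wrist"); cv2.imwrite("pics/w9.png",im)
print(proj(c,[.4977,.2477,.003]))
```

```text
14.45 [0.49684632274094875, 0.24716190029699228, 0.32126038492142617] [-0.00019564132432655607, 0.9999999334594185, -0.00010831855556089136, 0.00028822338770421996]
(np.float64(320.91973489201763), np.float64(191.66975038986612))
```

View pics/w9.png

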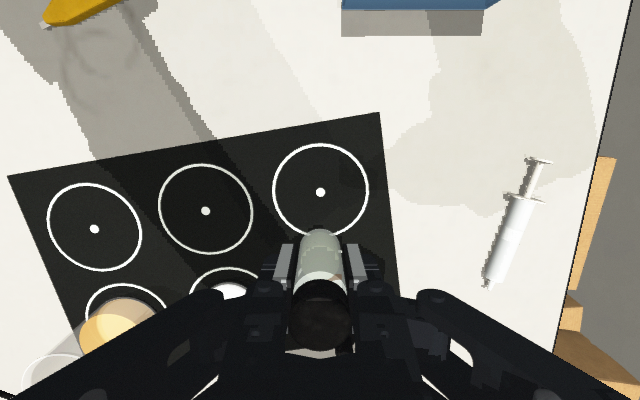

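The vial is held upright and the target dot (320,192) is where predicted. Descending.

>>> arm_command([
  {"dp": [-1,0,30],"spin": 0},
  {"dp": [0,0,40],"spin": 0},
  {"dp": [0,0,35],"spin": 0},
  {"dp": [0,0,15],"spin": 0},
  {"dp": [0,0,0],"spin": 0},
])

```text
clock: 15.0
position: [0.4975, 0.2462, 0.1993]
ee_rot: [0.001, 1.0, -0.001, -0.001]
ft_force: [0.3, -0.1, 0.6]
grip_width: 0.24
grasp_force: 25.0
```

>>> arm_command([
  {"dp": [0,0,2],"spin": 0},
  {"dp": [0,0,0],"spin": 0},
  {"dp": [0,0,0],"spin": 0},
])

```text
clock: 15.3
position: [0.4983, 0.2477, 0.2002]
ee_rot: [-0.0, 1.0, 0.001, 0.001]
ft_force: [-0.1, 0.4, 0.2]
grip_width: 0.238
grasp_force: 25.0
```

>>> arm_command([
  {"dp": [0,0,2],"spin": 0},
  {"dp": [0,0,0],"spin": 0},
])

```text
clock: 15.5
position: [0.4978, 0.2476, 0.197]
ee_rot: [-0.0, 1.0, 0.0, 0.0]
ft_force: [0.5, -1.2, -0.3]
grip_width: 0.244
grasp_force: 25.0
```

>>> arm_command([
  {"dp": [0,0,1.5],"spin": 0},
  {"dp": [0,0,0],"spin": 0},
])

```text
clock: 15.7
position: [0.4979, 0.2476, 0.1954]
ee_rot: [-0.0, 1.0, 0.0, 0.0]
ft_force: [0.3, -0.1, 2.0]
grip_width: 0.241
grasp_force: 25.1
```

>>> arm_command([
  {"dp": [0,0,1],"spin": 0},
  {"dp": [0,0,0],"spin": 0},
])

```text
clock: 15.9
position: [0.498, 0.2476, 0.1953]
ee_rot: [-0.0, 1.0, 0.0, 0.0]
ft_force: [-4.7, -2.8, 14.5]
grip_width: 0.241
grasp_force: 26.3
```

>>> arm_command([
  {"dp": [0,0,-1],"spin": 0},
  {"dp": [0,0,0],"spin": 0},
])

```text
clock: 16.1
position: [0.4979, 0.2475, 0.1954]
ee_rot: [-0.0, 1.0, 0.0, 0.0]
ft_force: [-1.0, -1.3, 5.1]
grip_width: 0.238
grasp_force: 25.3
```

>>> arm_command([
  {"dp": [0,0,0],"spin": 0},
  {"dp": [0,0,0],"spin": 0},
  {"dp": [0,0,0],"spin": 0},
  {"dp": [0,0,0],"spin": 0},
], grip=-0.6)

```text
clock: 16.5
position: [0.4977, 0.2475, 0.1951]
ee_rot: [-0.0, 1.0, -0.0, -0.0]
ft_force: [-0.1, 0.8, 0.2]
grip_width: 0.794
grasp_force: 0.0
```

>>> arm_command([
  {"dp": [0,0,-15],"spin": 0},
  {"dp": [0,0,-40],"spin": 0},
  {"dp": [0,0,-45],"spin": 0},
  {"dp": [0,0,-45],"spin": 0},
  {"dp": [0,0,-40],"spin": 0},
])

```text
clock: 17.0
position: [0.4976, 0.2471, 0.3839]
ee_rot: [0.0, 1.0, 0.001, 0.001]
ft_force: [0.9, -0.0, -1.1]
grip_width: 0.803
grasp_force: 0.0
```

>>> arm_command([
  {"dp": [-15,-45,0],"spin": 0},
  {"dp": [-15,-45,0],"spin": 0},
  {"dp": [-15,-45,0],"spin": 0},
  {"dp": [-15,-45,0],"spin": 0},
  {"dp": [-15,-45,0],"spin": 0},
], grip=-1)

```text
clock: 17.5
position: [0.5729, 0.0205, 0.3817]
ee_rot: [-0.0, 1.0, 0.0, 0.001]
ft_force: [1.7, 0.7, 0.8]
grip_width: 1.0
grasp_force: 0.0
```

>>> arm_command([
  {"dp": [-15,-45,0],"spin": 0},
  {"dp": [-15,-45,0],"spin": 0},
  {"dp": [-15,-45,0],"spin": 0},
  {"dp": [-15,-45,0],"spin": 0},
  {"dp": [-15,-45,0],"spin": 0},
])

```text
clock: 18.0
position: [0.6481, -0.2041, 0.3816]
ee_rot: [-0.0, 1.0, 0.0, 0.001]
ft_force: [0.9, 0.4, 0.9]
grip_width: 1.0
grasp_force: 0.0
```

>>> arm_command([
  {"dp": [0,-45,10],"spin": 0},
  {"dp": [0,-45,10],"spin": 0},
  {"dp": [0,0,0],"spin": 0},
  {"dp": [0,0,0],"spin": 0},
])

```text
clock: 18.4
position: [0.6472, -0.294, 0.3607]
ee_rot: [0.001, 1.0, -0.0, -0.0]
ft_force: [0.9, 1.7, 0.1]
grip_width: 1.0
grasp_force: 0.0
```

Run:
```python
from h import *
o=manip.get_obs(); print(o["clock"],o["position"].tolist(),o["ee_rot"].tolist())
im=viewer.camera("wrist"); c=cam("wrist"); cv2.imwrite("pics/w10.png",im)
print("big",blob(im,c,[.609,-.311,.048],.03,gold)); print("small",blob(im,c,[.441,-.300,.03],.018,gold))
for t in ["big_weight_mid","small_weight_mid"]:
    print(t,[(np.round(r["position"],3).tolist(),round(r["score"],2)) for r in finder.find_in("wrist",t)[:1]])
viewer.camera("top"); print([(np.round(r["position"],3).tolist(),round(r["score"],2)) for r in finder.find_in("top","vial_mid")[:2]])
a=cv2.resize(im[100:300,100:420],None,fx=2.5,fy=2.5,interpolation=cv2.INTER_CUBIC); cv2.imwrite("pics/c10.png",a)
```

```text
18.4 [0.6471987708511229, -0.2940008304481795, 0.3606522945824922] [0.0012458046535814987, 0.999999206900802, -6.753818081735695e-05, -0.0001720672139597874]
big (array([ 0.6084, -0.3119,  0.03  ]), [279, 125, 37, 39, 1118], [297.1, 144.6], (297, 147))
small (array([ 0.6096, -0.3127,  0.018 ]), [279, 125, 37, 39, 1118], [297.1, 144.6], (309, -79))
big_weight_mid [([0.602, -0.313, 0.037], 0.79)]
small_weight_mid []
[([0.493, 0.244, 0.066], 0.59)]
```

View pics/c10.png

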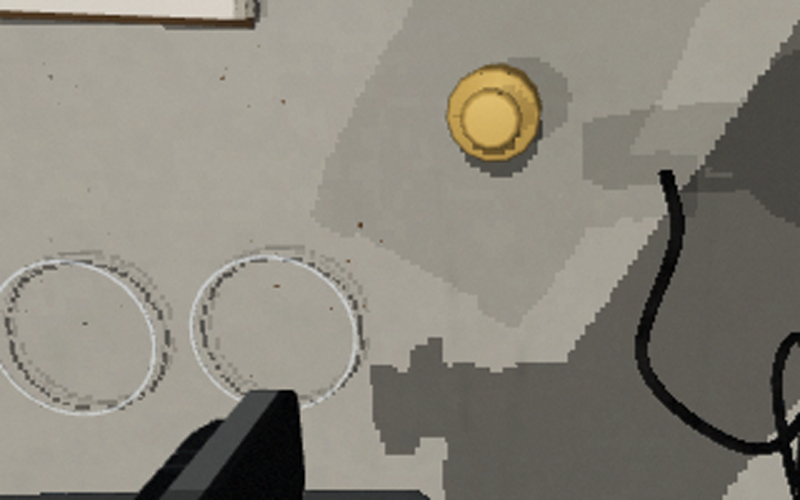

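The big weight's knob top lies at (297,147), exactly as predicted for (0.609, -0.3115).

>>> arm_command([
  {"dp": [19,-9,20],"spin": 0},
  {"dp": [19,-8.5,30],"spin": 0},
  {"dp": [0,0,45],"spin": 0},
  {"dp": [0,0,45],"spin": 0},
  {"dp": [0,0,40],"spin": 0},
])

```text
clock: 19.15
position: [0.61, -0.3086, 0.1788]
ee_rot: [-0.001, 1.0, 0.0, 0.0]
ft_force: [-0.1, 0.4, -0.7]
grip_width: 1.0
grasp_force: 0.0
```

>>> arm_command([
  {"dp": [0,0,2],"spin": 0},
  {"dp": [0,0,0],"spin": 0},
])

```text
clock: 19.35
position: [0.6103, -0.3095, 0.1789]
ee_rot: [-0.001, 1.0, 0.0, -0.0]
ft_force: [-0.1, -0.4, 1.2]
grip_width: 1.002
grasp_force: 0.0
```

>>> arm_command([
  {"dp": [0,0,0],"spin": 0},
  {"dp": [0,0,0],"spin": 0},
  {"dp": [0,0,0],"spin": 0},
  {"dp": [0,0,0],"spin": 0},
  {"dp": [0,0,0],"spin": 0},
], grip=1, newtons=45)

```text
clock: 19.85
position: [0.6103, -0.3109, 0.1802]
ee_rot: [0.0, 1.0, -0.001, 0.001]
ft_force: [-1.2, -1.6, 8.2]
grip_width: 0.381
grasp_force: 44.2
```

>>> arm_command([
  {"dp": [0,0,0],"spin": 0},
  {"dp": [0,0,0],"spin": 0},
])

```text
clock: 20.05
position: [0.6103, -0.3109, 0.1802]
ee_rot: [0.0, 1.0, -0.001, 0.001]
ft_force: [-1.4, -0.9, 9.2]
grip_width: 0.381
grasp_force: 44.2
```

>>> arm_command([
  {"dp": [0,0,-10],"spin": 0},
  {"dp": [0,0,-40],"spin": 0},
  {"dp": [0,0,-45],"spin": 0},
  {"dp": [0,0,-35],"spin": 0},
  {"dp": [8,20,0],"spin": 0},
])

```text
clock: 20.55
position: [0.6022, -0.2931, 0.3146]
ee_rot: [0.002, 1.0, -0.002, 0.004]
ft_force: [-0.2, -0.2, -4.2]
grip_width: 0.379
grasp_force: 45.9
```

>>> arm_command([
  {"dp": [12,41,0],"spin": 0},
  {"dp": [12,41,0],"spin": 0},
  {"dp": [12,41,0],"spin": 0},
  {"dp": [12,41,0],"spin": 0},
  {"dp": [12,41,0],"spin": 0},
])

```text
clock: 21.05
position: [0.5407, -0.0833, 0.3083]
ee_rot: [-0.0, 1.0, 0.0, -0.0]
ft_force: [0.8, 0.1, -3.6]
grip_width: 0.383
grasp_force: 46.0
```

>>> arm_command([
  {"dp": [9,41,0],"spin": 0},
  {"dp": [0,41,0],"spin": 0},
  {"dp": [0,30,0],"spin": 0},
  {"dp": [0,14,0],"spin": 0},
  {"dp": [0,0,0],"spin": 0},
])

```text
clock: 21.55
position: [0.5325, 0.0431, 0.3082]
ee_rot: [-0.002, 1.0, 0.0, -0.0]
ft_force: [-0.2, 0.1, -4.3]
grip_width: 0.377
grasp_force: 46.0
```

>>> arm_command([
  {"dp": [0,0,0],"spin": 0},
  {"dp": [0,0,0],"spin": 0},
])

```text
clock: 21.75
position: [0.5328, 0.0392, 0.3082]
ee_rot: [0.001, 1.0, -0.0, -0.0]
ft_force: [0.2, 0.1, -3.9]
grip_width: 0.376
grasp_force: 46.0
```

Run:
```python
from h import *
o=manip.get_obs(); print(o["clock"],o["position"].tolist(),o["ee_rot"].tolist())
im=viewer.camera("wrist"); c=cam("wrist"); cv2.imwrite("pics/w11.png",im)
u,v=proj(c,[.5323,.0406,.003]); u,v=int(u),int(v); print(u,v)
w=np.clip(im.min(2)[v-10:v+11,u-10:u+11].astype(float)-90,0,None); ys,xs=np.mgrid[v-10:v+11,u-10:u+11]
print((w*xs).sum()/w.sum(),(w*ys).sum()/w.sum(),unproj(c,(w*xs).sum()/w.sum(),(w*ys).sum()/w.sum(),.003))
```

```text
21.75 [0.5328256555829007, 0.03916058307921486, 0.3082194717328451] [0.0011812220201927986, 0.9999992590333728, -0.0002805145418161638, -8.921231044299889e-05]
321 194
321.1654023501413 194.25435073627844 [0.53228535 0.04071176 0.003     ]
```

View pics/w11.png

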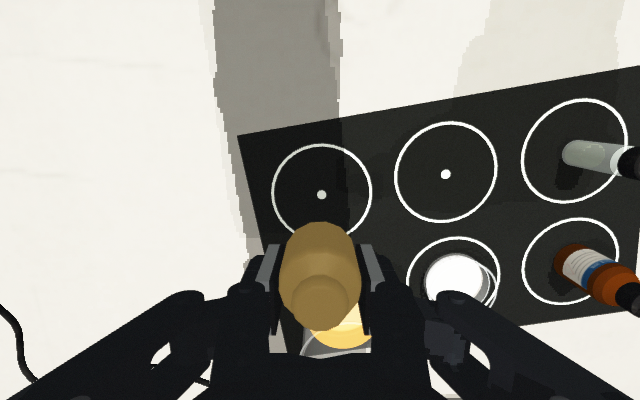

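The weight is held over the dot (321,194), and the vial stands upright in its circle at the right. Descending.

>>> arm_command([
  {"dp": [0,1,30],"spin": 0},
  {"dp": [0,0,40],"spin": 0},
  {"dp": [0,0,35],"spin": 0},
  {"dp": [0,0,15],"spin": 0},
  {"dp": [0,0,0],"spin": 0},
])

```text
clock: 22.3
position: [0.5321, 0.0412, 0.1866]
ee_rot: [0.0, 1.0, -0.001, -0.002]
ft_force: [-0.1, 0.7, -4.0]
grip_width: 0.383
grasp_force: 46.0
```

>>> arm_command([
  {"dp": [0,0,2],"spin": 0},
  {"dp": [0,0,0],"spin": 0},
  {"dp": [0,0,0],"spin": 0},
])

```text
clock: 22.6
position: [0.5334, 0.0421, 0.1876]
ee_rot: [-0.0, 1.0, 0.0, 0.001]
ft_force: [0.2, 0.1, -3.6]
grip_width: 0.38
grasp_force: 46.0
```

>>> arm_command([
  {"dp": [0,0,1.5],"spin": 0},
  {"dp": [0,0,0],"spin": 0},
])

```text
clock: 22.8
position: [0.5329, 0.0421, 0.185]
ee_rot: [-0.0, 1.0, 0.0, 0.0]
ft_force: [0.9, 0.4, -4.3]
grip_width: 0.383
grasp_force: 46.0
```

>>> arm_command([
  {"dp": [0,-1,1.5],"spin": 0},
  {"dp": [0,0,0],"spin": 0},
])

```text
clock: 23.0
position: [0.5329, 0.041, 0.1832]
ee_rot: [-0.0, 1.0, 0.0, 0.0]
ft_force: [0.1, -0.3, -3.0]
grip_width: 0.385
grasp_force: 46.1
```

>>> arm_command([
  {"dp": [0,0,0.7],"spin": 0},
  {"dp": [0,0,0],"spin": 0},
])

```text
clock: 23.2
position: [0.5329, 0.041, 0.1831]
ee_rot: [-0.0, 1.0, 0.0, 0.0]
ft_force: [-4.0, 0.8, 5.7]
grip_width: 0.382
grasp_force: 47.0
```

>>> arm_command([
  {"dp": [0,0,0],"spin": 0},
  {"dp": [0,0,0],"spin": 0},
  {"dp": [0,0,0],"spin": 0},
  {"dp": [0,0,0],"spin": 0},
], grip=-0.5)

```text
clock: 23.6
position: [0.5329, 0.041, 0.1825]
ee_rot: [-0.0, 1.0, 0.0, 0.0]
ft_force: [-0.8, -0.1, -0.4]
grip_width: 0.753
grasp_force: 0.0
```

>>> arm_command([
  {"dp": [0,0,-15],"spin": 0},
  {"dp": [0,0,-40],"spin": 0},
  {"dp": [0,0,-45],"spin": 0},
  {"dp": [0,0,-45],"spin": 0},
  {"dp": [0,0,-30],"spin": 0},
])

```text
clock: 24.1
position: [0.5329, 0.0406, 0.3621]
ee_rot: [0.0, 1.0, 0.001, 0.002]
ft_force: [1.0, 1.0, -0.5]
grip_width: 0.75
grasp_force: 0.0
```

>>> arm_command([
  {"dp": [8,-46,0],"spin": 0},
  {"dp": [8,-46,0],"spin": 0},
  {"dp": [8,-46,0],"spin": 0},
  {"dp": [8,-46,0],"spin": 0},
  {"dp": [8,-46,0],"spin": 0},
], grip=-1)

```text
clock: 24.6
position: [0.492, -0.1909, 0.3588]
ee_rot: [-0.0, 1.0, 0.0, 0.001]
ft_force: [1.1, 0.5, 0.0]
grip_width: 1.0
grasp_force: 0.0
```

>>> arm_command([
  {"dp": [0,-46,20],"spin": 0},
  {"dp": [0,-46,20],"spin": 0},
  {"dp": [0,-15,20],"spin": 0},
  {"dp": [0,0,0],"spin": 0},
  {"dp": [0,0,0],"spin": 0},
])

```text
clock: 25.1
position: [0.4929, -0.2956, 0.2982]
ee_rot: [0.0, 1.0, 0.0, -0.0]
ft_force: [-0.4, 0.6, 0.2]
grip_width: 1.0
grasp_force: 0.0
```

Run:
```python
from h import *
o=manip.get_obs(); print(o["clock"],o["position"].tolist(),o["ee_rot"].tolist())
im=viewer.camera("wrist"); c=cam("wrist"); cv2.imwrite("pics/w12.png",im)
print("small",blob(im,c,[.441,-.300,.03],.015,gold))
print([(np.round(r["position"],3).tolist(),round(r["score"],2)) for r in finder.find_in("wrist","small_weight_mid")[:1]])
a=cv2.imread("pics/w7.png"); c7=wcam_at([0.61692,0.15932,0.39263],[1.87e-05,0.9999987,0.0006156,0.0014806])
u0,v0=320,174
m=np.zeros(a.shape[:2],bool); m[v0-32:v0+32,u0-32:u0+32]=True
s=(a.min(2)>70)&m   # cup incl. rim
yy,xx=np.nonzero(s); k=np.hypot(xx-u0,yy-v0)<33; P=np.c_[xx[k],yy[k]]
for nm,thr in (("white",200),("rim",70)):
    t=((a.min(2)>thr)&m).astype(np.uint8); n,l,st,ce=cv2.connectedComponentsWithStats(t)
    for i in np.argsort(-st[1:,4])[:3]+1: print(nm,st[i].tolist(),ce[i].round(1))
for z in(.003,.015,.028): print(z,proj(c7,[.6136,.1607,z]))
z=cv2.resize(a[135:215,270:370],None,fx=6,fy=6,interpolation=cv2.INTER_CUBIC)
b=cv2.resize(im[:160,240:400],None,fx=3,fy=3,interpolation=cv2.INTER_CUBIC)[:480]
cv2.imwrite("pics/c12.png",np.hstack([z[:480,:],b])[:, :800] if 0 else np.hstack([cv2.resize(z,(400,320)),cv2.resize(b,(320,320))]))
```

```text
25.1 [0.4929045880573548, -0.2955564204752879, 0.2982464135769689] [0.00013736417492618636, 0.9999999725653056, 0.0001757482016604115, -7.150553141042536e-05]
small (array([ 0.4413, -0.3022,  0.015 ]), [295, 118, 30, 32, 716], [309.6, 133.7], (312, 135))
[([0.44, -0.302, 0.017], 0.65)]
white [292, 147, 55, 54, 1866] [319.7 170.2]
white [334, 191, 18, 15, 53] [343.6 199.6]
white [344, 142, 8, 9, 22] [348.1 145.3]
rim [292, 146, 56, 56, 2441] [319.5 173.2]
rim [331, 190, 21, 16, 71] [343.5 199.4]
rim [288, 189, 21, 17, 63] [296.  198.9]
0.003 (np.float64(320.1771179854494), np.float64(171.81950815903636))
0.015 (np.float64(320.21295517885005), np.float64(173.88683272116103))
0.028 (np.float64(320.2545371496015), np.float64(176.28555375143145))
```

View pics/c12.png

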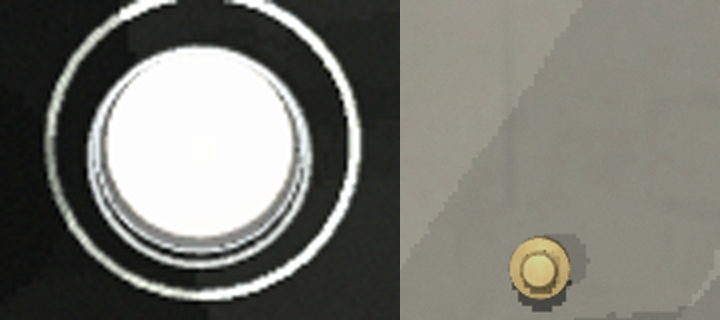

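The lid centre lies at about (320,174), so the cup is at about (0.612, 0.160). The small weight stands at about (0.441, -0.302).

>>> arm_command([
  {"dp": [26,-3.5,10],"spin": 0},
  {"dp": [26,-3,20],"spin": 0},
  {"dp": [0,0,45],"spin": 0},
  {"dp": [0,0,42],"spin": 0},
  {"dp": [0,0,0],"spin": 0},
])

```text
clock: 25.7
position: [0.4399, -0.2999, 0.1774]
ee_rot: [-0.001, 1.0, 0.002, -0.003]
ft_force: [-0.4, 0.6, -0.1]
grip_width: 1.001
grasp_force: 0.0
```

>>> arm_command([
  {"dp": [0,0,0],"spin": 0},
  {"dp": [0,0,0],"spin": 0},
])

```text
clock: 25.9
position: [0.4421, -0.3025, 0.1832]
ee_rot: [-0.0, 1.0, -0.001, 0.002]
ft_force: [0.0, 0.1, 0.1]
grip_width: 1.0
grasp_force: 0.0
```

Settled at 0.183; going 3 mm lower, then grasping.

>>> arm_command([
  {"dp": [0,0,3],"spin": 0},
  {"dp": [0,0,0],"spin": 0},
])

```text
clock: 26.1
position: [0.4414, -0.3022, 0.1787]
ee_rot: [-0.0, 1.0, -0.0, 0.001]
ft_force: [0.1, 0.7, 0.2]
grip_width: 1.006
grasp_force: 0.0
```

>>> arm_command([
  {"dp": [0,0,0],"spin": 0},
  {"dp": [0,0,0],"spin": 0},
  {"dp": [0,0,0],"spin": 0},
  {"dp": [0,0,0],"spin": 0},
  {"dp": [0,0,0],"spin": 0},
], grip=1, newtons=25)

```text
clock: 26.6
position: [0.4409, -0.3022, 0.1777]
ee_rot: [-0.0, 1.0, 0.0, -0.0]
ft_force: [-0.9, -0.3, 2.7]
grip_width: 0.237
grasp_force: 24.7
```

>>> arm_command([
  {"dp": [0,0,0],"spin": 0},
  {"dp": [0,0,0],"spin": 0},
  {"dp": [0,0,0],"spin": 0},
])

```text
clock: 26.9
position: [0.4409, -0.3022, 0.1777]
ee_rot: [-0.0, 1.0, 0.0, 0.0]
ft_force: [-0.3, 0.5, 3.9]
grip_width: 0.243
grasp_force: 24.9
```

>>> arm_command([
  {"dp": [0,0,-10],"spin": 0},
  {"dp": [0,0,-45],"spin": 0},
  {"dp": [0,0,-50],"spin": 0},
  {"dp": [0,0,-45],"spin": 0},
  {"dp": [-8,21,0],"spin": 0},
])

```text
clock: 27.4
position: [0.4486, -0.2849, 0.3342]
ee_rot: [0.003, 1.0, -0.002, 0.005]
ft_force: [1.0, -1.1, -0.8]
grip_width: 0.241
grasp_force: 24.9
```

>>> arm_command([
  {"dp": [-16,42,0],"spin": 0},
  {"dp": [-16,42,0],"spin": 0},
  {"dp": [-16,42,0],"spin": 0},
  {"dp": [-16,42,0],"spin": 0},
  {"dp": [-16,42,0],"spin": 0},
])

```text
clock: 27.9
position: [0.529, -0.0696, 0.3283]
ee_rot: [0.0, 1.0, 0.0, 0.0]
ft_force: [1.2, 0.0, -0.6]
grip_width: 0.239
grasp_force: 24.8
```

>>> arm_command([
  {"dp": [-16,42,0],"spin": 0},
  {"dp": [-16,42,0],"spin": 0},
  {"dp": [-16,42,0],"spin": 0},
  {"dp": [-16,42,0],"spin": 0},
  {"dp": [-16,42,0],"spin": 0},
])

```text
clock: 28.4
position: [0.6091, 0.1405, 0.3282]
ee_rot: [0.0, 1.0, -0.0, 0.0]
ft_force: [0.8, -0.9, -1.0]
grip_width: 0.24
grasp_force: 24.8
```

>>> arm_command([
  {"dp": [-3,21,0],"spin": 0},
  {"dp": [0,0,0],"spin": 0},
  {"dp": [0,0,0],"spin": 0},
  {"dp": [0,0,0],"spin": 0},
])

```text
clock: 28.8
position: [0.6118, 0.1582, 0.3279]
ee_rot: [0.001, 1.0, -0.0, 0.0]
ft_force: [-0.3, -0.3, -1.2]
grip_width: 0.241
grasp_force: 24.8
```

Run:
```python
from h import *
o=manip.get_obs(); print(o["clock"],o["position"].tolist())
im=viewer.camera("wrist"); c=cam("wrist"); cv2.imwrite("pics/w13.png",im)
def cen(X,r=9):
    u,v=map(int,proj(c,X)); w=np.clip(im.min(2)[v-r:v+r+1,u-r:u+r+1].astype(float)-90,0,None); ys,xs=np.mgrid[v-r:v+r+1,u-r:u+r+1]
    return unproj(c,(w*xs).sum()/w.sum(),(w*ys).sum()/w.sum(),.003)[:2]-X[:2]
for X in ([.49768,.24772,.003],[.51501,.14416,.003]): print("dot err",cen(np.array(X)))
for X in ([.612,.1603,.028],): print("lid exp",proj(c,X),[proj(c,[.612+dx,.1603+dy,.028]) for dx,dy in((0,-.0295),(0,.0295),(-.0295,0),(.0295,0))])
g=im.min(2)
for v in range(150,215,8): print(v,"".join("#" if x>150 else "+" if x>80 else "." for x in g[v,262:380:2]))
t=[(np.round(r["position"],3).tolist(),round(r["score"],2)) for n in("cup_mid","small_weight_mid") for r in finder.find_in("wrist",n)[:1]]; print(t)
```

```text
28.8 [0.6117823266896664, 0.15819040398660367, 0.32792024228745187]
dot err [-0.00109981  0.00031075]
dot err [-1.62414117e-05  3.19385063e-05]
lid exp (np.float64(322.0368451568045), np.float64(196.43549085800072)) [(np.float64(286.6950675506939), np.float64(196.49957555399214)), (np.float64(357.3843073646473), np.float64(196.37139585420945)), (np.float64(322.03944091470964), np.float64(161.19579747108284)), (np.float64(322.0343946846617), np.float64(229.70280241619054))]
150 ..................+##+.................####................
158 .............+#+.............................+##...........
166 ..........##.........+#################..........##........
174 ........##.......##########################+.......##......
182 .......##.....+#+#############################......##.....
190 .......+.....##+############################+##......#.....
198 .......++....#+++###########################+##.....##.....
206 .........+....#+#+########################+#.#+....##......
214 ..........+#....#+.#+++##############+++#+.#+....##........
[([0.614, 0.16, 0.009], 0.57), ([0.605, 0.157, 0.17], 0.67)]
```

Lid and dots agree with the estimate to within a millimetre. Lowering.

>>> arm_command([
  {"dp": [0,1,30],"spin": 0},
  {"dp": [0,0,40],"spin": 0},
  {"dp": [0,0,30],"spin": 0},
  {"dp": [0,0,14],"spin": 0},
  {"dp": [0,0,0],"spin": 0},
])

```text
clock: 29.45
position: [0.6112, 0.1603, 0.2121]
ee_rot: [0.0, 1.0, -0.001, -0.001]
ft_force: [0.6, -0.2, 0.3]
grip_width: 0.242
grasp_force: 24.8
```

>>> arm_command([
  {"dp": [0,0,2],"spin": 0},
  {"dp": [0,0,0],"spin": 0},
  {"dp": [0,0,0],"spin": 0},
])

```text
clock: 29.75
position: [0.6123, 0.1609, 0.2131]
ee_rot: [-0.0, 1.0, 0.0, 0.001]
ft_force: [-0.5, -0.6, -0.8]
grip_width: 0.24
grasp_force: 24.8
```

>>> arm_command([
  {"dp": [0,0,1.5],"spin": 0},
  {"dp": [0,0,0],"spin": 0},
  {"dp": [0,0,0],"spin": 0},
])

```text
clock: 30.05
position: [0.6118, 0.1608, 0.2103]
ee_rot: [-0.0, 1.0, 0.0, 0.0]
ft_force: [0.1, -0.1, -1.8]
grip_width: 0.242
grasp_force: 24.8
```

>>> arm_command([
  {"dp": [0,0,2],"spin": 0},
  {"dp": [0,0,0],"spin": 0},
])

```text
clock: 30.25
position: [0.6117, 0.1608, 0.2078]
ee_rot: [-0.0, 1.0, -0.0, -0.0]
ft_force: [1.2, -0.2, -1.0]
grip_width: 0.242
grasp_force: 24.8
```

>>> arm_command([
  {"dp": [0,0,1.5],"spin": 0},
  {"dp": [0,0,0],"spin": 0},
])

```text
clock: 30.45
position: [0.6117, 0.1608, 0.2064]
ee_rot: [-0.0, 1.0, -0.0, -0.0]
ft_force: [-0.2, -0.8, -0.5]
grip_width: 0.237
grasp_force: 24.8
```

>>> arm_command([
  {"dp": [0,0,1],"spin": 0},
  {"dp": [0,0,0],"spin": 0},
])

```text
clock: 30.65
position: [0.6118, 0.1608, 0.2059]
ee_rot: [-0.0, 1.0, 0.0, 0.0]
ft_force: [-2.0, -0.2, 3.3]
grip_width: 0.241
grasp_force: 25.2
```

Contact at the expected height. Releasing with a partial opening, then lifting and checking.

>>> arm_command([
  {"dp": [0,0,0],"spin": 0},
  {"dp": [0,0,0],"spin": 0},
  {"dp": [0,0,0],"spin": 0},
  {"dp": [0,0,0],"spin": 0},
], grip=-0.4)

```text
clock: 31.05
position: [0.6118, 0.1609, 0.2056]
ee_rot: [-0.0, 1.0, 0.0, 0.0]
ft_force: [0.1, -0.4, -0.1]
grip_width: 0.697
grasp_force: 0.0
```

>>> arm_command([
  {"dp": [0,0,-10],"spin": 0},
  {"dp": [0,0,-35],"spin": 0},
  {"dp": [0,0,-45],"spin": 0},
  {"dp": [0,0,-45],"spin": 0},
  {"dp": [0,0,-45],"spin": 0},
])

```text
clock: 31.55
position: [0.6115, 0.1605, 0.3884]
ee_rot: [0.0, 1.0, 0.0, 0.0]
ft_force: [0.0, -0.1, -0.3]
grip_width: 0.701
grasp_force: 0.0
```

>>> arm_command([
  {"dp": [0,0,0],"spin": 0},
  {"dp": [0,0,0],"spin": 0},
  {"dp": [0,0,0],"spin": 0},
])

```text
clock: 31.85
position: [0.6114, 0.1608, 0.3847]
ee_rot: [-0.0, 1.0, -0.0, -0.001]
ft_force: [-0.3, -0.4, 0.4]
grip_width: 0.703
grasp_force: 0.0
```

Run:
```python
from h import *
o=manip.get_obs(); print(o["clock"],o["position"].tolist(),o["ft_force"],o["grip_width"])
im=viewer.camera("wrist"); c=cam("wrist"); cv2.imwrite("pics/w14.png",im)
print("small",blob(im,c,[.612,.160,.045],.043,gold)); print("big",blob(im,c,[.532,.0406,.03],.03,gold))
viewer.camera("scene"); yaw=np.radians(9.503); R=np.array([[np.cos(yaw),-np.sin(yaw)],[np.sin(yaw),np.cos(yaw)]])
for n in("wrist","scene"):
  for t in["cup_mid","small_weight_mid","vial_mid","big_weight_mid","dropper_mid","beaker_mid"]:
    for r in finder.find_in(n,t)[:1]: p=np.array(r["position"]); print(n,t,"mat xy",((p[:2]-[.56433,.15242])@R).round(3),"z",p[2].round(3),round(r["score"],2))
u,v=map(int,proj(c,[.612,.160,.028])); k=cv2.cvtColor(im,cv2.COLOR_BGR2HSV); G=gold(im)
for y in range(v-34,v+36,4): print(y,"".join("o" if G[y,x] else "#" if im[y,x].min()>150 else "." for x in range(u-40,u+41,2)))
```

```text
31.85 [0.6114478236433156, 0.16078559067741907, 0.3846963089713637] [-0.31035464 -0.35973914  0.39192694] 0.7026319261441829
small (array([0.6094, 0.1575, 0.043 ]), [309, 173, 22, 25, 235], [316.1, 184.2], (319, 187))
big (array([0.5301, 0.0454, 0.03  ]), [171, 78, 46, 39, 1256], [195.1, 97.4], (190, 100))
wrist cup_mid mat xy [ 0.045 -0.003] z 0.01 0.87
wrist small_weight_mid mat xy [0.046 0.002] z 0.049 0.66
wrist vial_mid mat xy [-0.051  0.097] z 0.072 0.84
wrist big_weight_mid mat xy [0.007 0.265] z 0.016 0.68
wrist dropper_mid mat xy [0.041 0.098] z 0.059 0.78
wrist beaker_mid mat xy [ 0.054 -0.106] z 0.051 0.85
scene cup_mid mat xy [ 0.041 -0.006] z 0.007 0.52
scene big_weight_mid mat xy [-0.059 -0.111] z 0.035 0.65
scene dropper_mid mat xy [0.04  0.096] z 0.043 0.47
scene beaker_mid mat xy [ 0.045 -0.116] z 0.058 0.79
149 ........##......................##.......
153 ......#............................##....
157 ....##.........############.........##...
161 ...##.......##################.......##..
165 ..##......######################......##.
169 ..#.....#.#######################......##
173 .......############oooo#########.#......#
177 .......#.########oo#####oo#########.....#
181 .......#.#######ooo#######o########.....#
185 .........#######oooo###o########.##.....#
189 .......##.######oooo####o#######..#....##
193 .........#.######oooo#########.#.#....##.
197 ....#....#.#.######oo#######..#.#....##..
201 .....#....#..#...########...#.#.....##...
205 .......#....##..###...###...#.....##.....
209 .........#.......########.......##.......
213 ............##..............###..........
217 .................#########...............
```

```bash
python3 -c "
from h import *
print(manip.hand_in())"
```

```text
the job is handed in; nothing more can be done
None
```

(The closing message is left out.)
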